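Tea break: serve the muffin from under the dome with the tongs

ROBOT

A 6-joint arm with a two-finger parallel gripper is mounted at the origin on a cart in front of the work surface, level with it; the furniture and walls round the work are solid. World frame = base frame: x ahead of the robot, y to its left, z up, the work surface at z = 0. Lengths are in mm, angles in rad, forces in N, time in s.
With the tool pointing down it reaches from about 325 to 900 mm from the base axis. Payload 3.5 kg.
Tool frame: the origin (TCP) lies at the very end of the fingers, on their centre line; the grasp point (between the pads) lies 19 mm behind it; z points along the fingers, y is the line along which they close (so a half turn about z gives the same grasp; the last joint's range is limited). The gripper opens to 85 mm and grips with 20 to 120 N. Pads are 22 mm wide; open, the fingers measure 114 mm over their backs; the gripper's body (76 mm by 85 mm) begins 54 mm behind the grasp point. The pads swing forward as they close: fully open they stand 13 mm farther back than shut.
Start: joints at [1.026, 0.276, -0.026, 1.268, 0, 1.467], TCP at [267.235, 564.984, 231.313] pointing down, gripper open.
Joint ranges: [-3.12, 3.12], [-0.85, 1.88], [-1.08, 1.24], [-1.95, 2.15], [-1.57, 1.53], [-3.14, 3.14]. Speed limits (rad/s): [2.57, 2.57, 3.14, 3.14, 3.14, 3.14].

INTERFACE

Orientations are given as a 3x3 rotation matrix whose columns are the frame's x, y, z axes.
In Python, from rig import * gives the robot as it stands.
- The arm moves only by the tool drive_tool, never from a script. Its argument "motion" is a list of rows, each a list of 3 entries, a list of its own where there are three numbers: the shift along the world's x, y, z in mm, then the turn, a rotation vector about the world's x, y, z in rad, then the opening in per cent of the stroke, from 0 (shut) to 100 (fully open). In form: [[[x, y, z], [rx, ry, rz], gripper], ...]. A call has 1 to 10 rows; each row shifts and turns the commanded pose from where the row before left it; what a row does not reach is not made up. A row lasts 1/8 s, in which the tool goes at most 62.5 mm and 10.7 degrees, less where a joint would pass 70% of its speed; a pose out of reach is approached as far as the arm can. A call with a gripper value outside its range is refused whole. The fingers move at their own pace and stop on an object; "newtons" is the grip in N (left out, the last holds). Time passes only in rows, so rows that do not move let the fingers close. It gives the time, the measured TCP pose, the force, the opening and the grip force at its end, in the units of the state.
- state(): the state, without advancing time (a new reading comes with each control period).
- grab_frame(name): name is "scene" or "side" or "wrist"; returns the picture (480x640x3 uint8, red, green, blue); there is no depth.
- camera_params(name): a dict with "fx", "fy", "cx", "cy" (pixels), "dist" ([k1, k2, p1, p2, k3] as OpenCV has them; the pictures are not rectified), "position" and "orientation" of the camera in the world; the wrist camera has in their place "mount" (4x4, takes a point from camera to tool coordinates, whose origin is the TCP and whose axes are the flange's). Camera axes: x right, y up, looking along -z (the intrinsics and any distortion apply to the point x, -y, -z); pixel columns grow to the right and rows downward; lengths in mm; the calibration is good to about 2 mm. A picture is of the moment at which its call begins: read the wrist's pose just before it. camera_params takes no time and is no camera call.
- finish_job(): hands the job in; it is judged then, once.
The state is a dict: "clock": time; "joint_positions": joint angles; "joint_velocities": joint speeds; "tau": joint torques, N m; "eef_pos": TCP position; "ee_rot": TCP orientation; "ft_force": force on the tool from outside, world axes, zero at the start; "wrist_torque": the same for the moment, N m; "grip_width": opening from 0.0 (shut) to 1.0 (fully open); "grip_force": force on a finger pad.
Only numpy, scipy, OpenCV 4.12 (cv2) and the standard library are available. Lean on these libraries where they do the work, as an engineer would, in place of code of your own. Each camera call takes 0.05 s, during which the arm holds its last target. There are 200 camera calls.

TASK

It is tea break: lift the clear dome off the round wooden board by its knob and set it down, upright, on a clear stretch of the desk (the loose papers there may stay). Then take the serving tongs, close their jaws on the muffin - not on a bread roll - and finish still holding it up in the tongs, upright and a good 15 cm above the desk, ready for a plate to be held under it. Never touch the muffin with the gripper itself, and do not shift the bread rolls or the mug.

Things in the scene. Friction and masses are not known exactly. Their poses are not given: they have to be found in the camera images.
- board: Round wooden serving board, 190 mm across, 14 mm thick, fixed to the desk. Origin: centre of its underside, on the desk. Muffin, two bread rolls and the dome stand on its top face (14 mm above the origin). A desk partition, 0.33 m high, stands to the right, its face at least 135 mm from the board's centre; a 247 mm high drawer cabinet stands behind, 95 mm or more from the centre.
- dome: Clear plastic dome over the board's food, about 0.22 kg, open below: 160 mm across at the rim, 70 mm high, 3 mm wall; on its nearly flat crown (115 mm across) a dark wooden knob that adds 34 mm (104 mm in all). Origin: centre of the rim's underside, z up.
- dome_knob (a point): Middle of the thick part of the dome's knob, 93 mm above the rim; the knob is round there, 29 mm in diameter and 12 mm high (narrow neck below); its top is 11 mm above this point, the dome's crown 23 mm below it.
- muffin: The muffin: round, in a pleated pale paper cup, brown domed top with dark chips; 39 mm across at the foot, 43 mm at the widest, which lies 28 mm above the foot, 45 mm tall, 0.06 kg, rigid. Origin: centre of the foot, z up. It stands in the half of the board nearer the robot, to the left or the right.
- roll_side: Oblong bread roll, 62 x 34 mm, 30 mm high, beside the muffin (about 80 mm between centres), long axis (x) roughly away from the robot. Origin: centre of its underside. Stays where it is.
- roll_back: Oblong bread roll, 62 x 34 mm, 30 mm high, at the far side of the board, long axis (its x) roughly across. Origin: centre of its underside. Stays where it is.
- tongs: Steel serving tongs, 0.1 kg, lying flat: two strip arms on an upright pivot at the tail, sprung open like a V, moving alike. Origin: on the midline, underside, 90 mm ahead of the pivot, between the finger grips, near the centre of mass; x along the midline to the jaws, z up. 53 mm over the outside at the origin at rest; overall x = -116 to 96 mm. Squeezed 4 to 6 mm there they can be carried, jaws still open.
- tongs_left: The tongs' arm on their +y side: strip 4 mm thick, 20 mm high (on edge); dark finger grip outside at x = -28 to 28 mm of the tongs. Origin at the pivot. Squeezing the arms at the grips takes 6 N at first, 9 N at the muffin's width; about half of any further force reaches the jaws (20 to 60 N at the grips serves well).
- tongs_right: The tongs' arm on their -y side, a mirror image of the left. Origin at the pivot. Each 1 mm of squeeze at the grips closes the jaws by 1.9 mm; on the 43 mm muffin the grips measure about 38 mm over the outside, and grips and jaws are then parallel.
- tongs_left_jaw (a point): Middle of the left jaw's inner face, 80 mm ahead of the tongs' origin, 10 mm above their underside. Jaws are flat, 34 mm long (x = 62 to 96 mm of the tongs), 20 mm high, 72 mm apart inside at rest.
- tongs_right_jaw (a point): Middle of the right jaw's inner face, likewise.
- bare_patch (a point): A point on the desk top (unmarked; only flat sheets of paper, no height) at the left, where the dome has room: nothing stands within 95 mm of it. Any other clear place on the desk will do as well.
- mug: White mug, bystander, between the board and the desk stand, 76 mm across, 88 mm tall. Origin: centre of its foot.

How it is judged (in metres and radians):
On the way, in this order (a step that is already met when the one before it is completed fails the run):
1. the dome stands upright on the desk, clear of the board, and is let go (horizontal distance between dome and board above 0.178 m and height (world z) of dome between -0.005 and 0.01 m and angle between dome's own z axis and vertical below 0.08 rad and linear speed of dome below 0.03 m/s and contact force between the fingers and dome below 0.1 N), for 0.2 s.
2. both jaws of the tongs, held by the gripper, press on the muffin while it is still on the board (contact force between each of tongs_left, tongs_right and muffin above 0.5 N and x of muffin in the frame of tongs between 0.055 and 0.11 m and contact force between the fingers and tongs_left above 1 N and contact force between the fingers and tongs_right above 1 N and height (world z) of muffin below 0.03 m), for 0.1 s.
At the end, for the whole second after the job is handed in: Gripper holds both tong arms; both jaws press the muffin, still, upright (35 deg), foot 11 cm or more above the desk, touching nothing else; dome upright on the desk, 178 mm or more from the board (centres); rolls and mug within 30 mm of their places (height (world z) of muffin above 0.11 m and angle between muffin's own z axis and vertical below 0.6 rad and contact force between each of tongs_left, tongs_right and muffin above 0.5 N and x of muffin in the frame of tongs between 0.055 and 0.11 m and y of muffin in the frame of tongs between -0.015 and 0.015 m and contact force between the fingers and tongs_left above 1 N and contact force between the fingers and tongs_right above 1 N and linear speed of muffin below 0.05 m/s and contact force between each of the arm, the fingers and muffin below 0.05 N and contact force between muffin and board below 0.05 N and contact force between muffin and roll_side below 0.05 N and contact force between muffin and roll_back below 0.05 N and contact force between muffin and dome below 0.05 N and horizontal distance between dome and board above 0.178 m and height (world z) of dome between -0.005 and 0.01 m and angle between dome's own z axis and vertical below 0.08 rad and linear speed of dome below 0.03 m/s and distance of each of roll_side, roll_back, mug from where it was at the start of the episode below 0.03 m); the arm keeps its last pose, push and grip.
It fails at once if the gripper or arm touches the muffin (contact force between any of the fingers, the arm and muffin above 0.3 N).
It fails at once if the dome is dropped instead of set down (linear speed of dome above 0.5 m/s and contact force between the fingers and dome below 0.05 N).
It fails at once if a bread roll or the mug is shifted by more than 30 mm (distance of any of roll_side, roll_back, mug from where it was at the start of the episode above 0.03 m).
It also fails if it takes over 58 s, if anything falls off the work surface, if the arm or the gripper's body presses on something with over 40 N, if the wrist force passes 120 N, or if a joint passes its speed limit or range.

## Working session

There is one attempt and no reset: what is moved stays moved. The work goes in short steps, Python scripts to look and compute and a tool call to move; the robot and the scene stay as the last step left them, time stands still between calls to the robot, and variables do not carry over. Pictures are saved under pics/ and viewed, at most 13 in all, crops included, and the job is handed in when it is done.

Besides the shell and the picture viewer there is one more tool, called as name([rows], argument=value, ...), one row to a line, values as JSON. drive_tool: Moves the arm, as the interface text tells. Its arguments: {"type":"object","properties":{"motion":{"type":"array"},"newtons":{"type":"number"}},"required":["motion"]}

```bash
mkdir -p pics; ls; python3 - <<'E'
from rig import *
import cv2
for n in ("scene","side","wrist"):
    cv2.imwrite(f"pics/{n}0.png",grab_frame(n)[:,:,::-1])
    print(n,camera_params(n))
s=state();print(s)
E
```

```text
pics
scene {'fx': 520.3478368814458, 'fy': 520.3478368814458, 'cx': 323.86881205139787, 'cy': 240.88763849048726, 'dist': array([-0.15650648,  0.        ,  0.        ,  0.        ,  0.        ]), 'position': array([-133.97969985,  782.8357786 ,  599.70821467]), 'orientation': array([[-0.65869019,  0.42673406, -0.61969773],
       [-0.75214354, -0.35135145,  0.55752332],
       [ 0.02018249,  0.83333679,  0.55239701]])}
side {'fx': 455.222788620877, 'fy': 455.222788620877, 'cx': 333.06516868075914, 'cy': 236.78362193109933, 'dist': array([-0.1161144,  0.       ,  0.       ,  0.       ,  0.       ]), 'position': array([ 11.09784095, 898.60134545, 435.02005178]), 'orientation': array([[-0.80777129,  0.25767996, -0.53019486],
       [-0.58891366, -0.31277509,  0.74521973],
       [ 0.02619645,  0.91420609,  0.40440198]])}
wrist {'fx': 330.6700650206851, 'fy': 330.6700650206851, 'cx': 317.78838914218454, 'cy': 237.01902644923663, 'dist': array([-0.05140547,  0.        ,  0.        ,  0.        ,  0.        ]), 'mount': array([[ 8.41594758e-04,  9.66160379e-01,  2.57940718e-01,
         6.
[... 394 characters left out ...]
083514e-05,  1.46740889e+00]), 'joint_velocities': array([ 0.00140904, -0.00348755,  0.00334806, -0.00026166, -0.00061821,
        0.0010972 ]), 'tau': array([-8.99421184e-05, -4.46054971e+01,  2.95639157e+01,  1.04868881e-02,
       -1.38538903e-04,  1.13496907e-05]), 'eef_pos': array([266.90690979, 564.44964564, 230.39140105]), 'ee_rot': array([[-9.03985724e-01,  4.27561674e-01, -9.08275375e-04],
       [ 4.27562607e-01,  9.03984439e-01, -1.53327004e-03],
       [ 1.65499302e-04, -1.77439881e-03, -9.99998412e-01]]), 'ft_force': array([ 0.17548795,  0.33927306, -0.23789664]), 'wrist_torque': array([-0.00646501, -0.01394116, -0.00316422]), 'grip_force': 0.0, 'grip_width': 0.9988067119005365}
```

View pics/scene0.png

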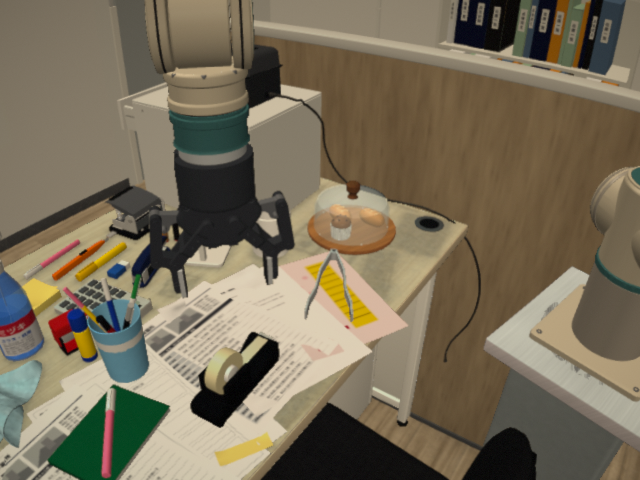

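View pics/side0.png

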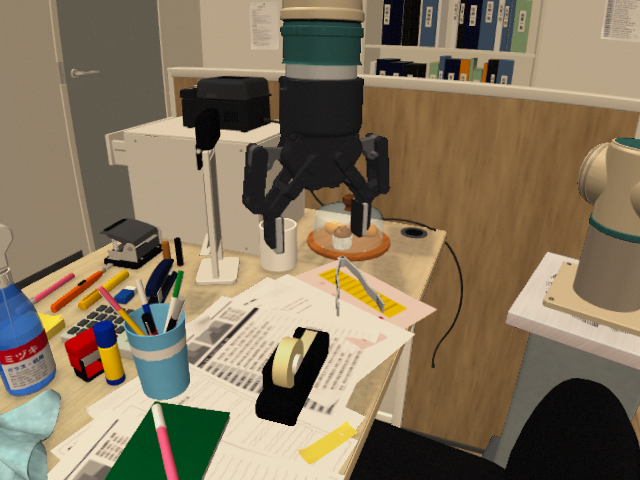

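View pics/wrist0.png

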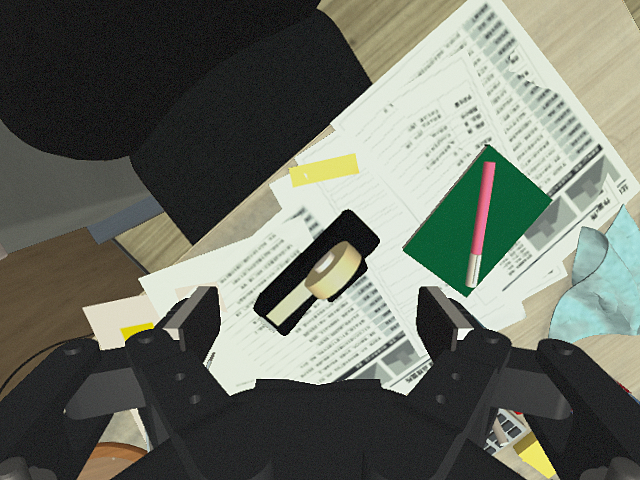

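The scene view shows the dome's knob at about (353,187), the board centred near (351,231), the muffin at (341,230), and the tongs with pivot near (333,252) and jaws near (308,316)/(352,318). The side view shows the mug at (278,245) and the knob at (348,201). The wrist view shows only the papers and the tape dispenser. I'll take a zoomed crop and set up helpers next.

```bash
cat > h.py <<'E'
from rig import *
import numpy as np, cv2
def cam(n):
    p=camera_params(n); K=np.array([[p['fx'],0,p['cx']],[0,p['fy'],p['cy']],[0,0,1]])
    if n=='wrist':
        s=state(); M=np.array(p['mount']); R=s['ee_rot']@M[:3,:3]; t=s['ee_rot']@M[:3,3]+s['eef_pos']
    else: R=np.array(p['orientation']); t=np.array(p['position'])
    return K,np.array(p['dist']),R@np.diag([1,-1,-1]),t
def ray(c,px):
    K,d,R,t=c
    u=cv2.undistortPoints(np.array(px,float).reshape(-1,1,2),K,d)[:,0]
    return np.c_[u,np.ones(len(u))]@R.T
def onz(c,px,z):
    v=ray(c,px); return c[3]+v*((z-c[3][2])/v[:,2])[:,None]
def proj(c,P):
    K,d,R,t=c
    return cv2.projectPoints((np.array(P,float).reshape(-1,3)-t)@R,np.zeros(3),np.zeros(3),K,d)[0][:,0]
def tri(c1,p1,c2,p2):
    a=ray(c1,[p1])[0];b=ray(c2,[p2])[0]
    st=np.linalg.lstsq(np.c_[a,-b],c2[3]-c1[3],rcond=None)[0]
    A=c1[3]+a*st[0];B=c2[3]+b*st[1]; return (A+B)/2,np.linalg.norm(A-B)
E
python3 - <<'E'
import cv2,numpy as np
a=cv2.imread('pics/scene0.png')[175:330,265:415];b=cv2.imread('pics/side0.png')[190:325,295:425]
a=cv2.resize(a,None,fx=2.66,fy=2.66,interpolation=2)
b=cv2.resize(b,None,fx=3.0,fy=3.0,interpolation=2)
o=np.zeros((420,800,3),np.uint8);o[:a.shape[0],:a.shape[1]]=a;o[:b.shape[0],400:400+b.shape[1]]=b
cv2.imwrite('pics/crop0.png',o)
from h import *
c=cam('scene');d=cam('side')
print('knob',tri(c,(353,187),d,(348,201)))
print('board',onz(c,[(307,231),(396,231),(351,208),(351,251)],14).round())
print('boardside',onz(d,[(307,242),(391,242)],14).round())
print('tongs piv,j,j',onz(c,[(334,252),(307,317),(353,320)],15).round(), onz(d,[(343,261),(338,313),(382,310)],15).round())
print('muffin',onz(c,[(341,240)],14).round(),onz(d,[(342,249)],14).round())
print('tape, papers-free',onz(c,[(230,380),(270,345),(220,305),(180,300),(120,370)],0).round())
E
```

```text
knob (array([544.86092176,  94.31688246,  96.86861092]), np.float64(0.5560738795266823))
board [[574. 194.  14.]
 [455.  49.  14.]
 [585.  56.  14.]
 [462. 174.  14.]]
boardside [[591. 183.  14.]
 [445.  63.  14.]]
tongs piv,j,j [[479. 203.  15.]
 [367. 366.  15.]
 [312. 312.  15.]] [[474. 210.  15.]
 [371. 372.  15.]
 [318. 319.  15.]]
muffin [[503. 162.  14.]] [[510. 163.  14.]]
tape, papers-free [[345. 535.   0.]
 [366. 444.   0.]
 [501. 454.   0.]
 [558. 502.   0.]
 [468. 658.   0.]]
```

View pics/crop0.png

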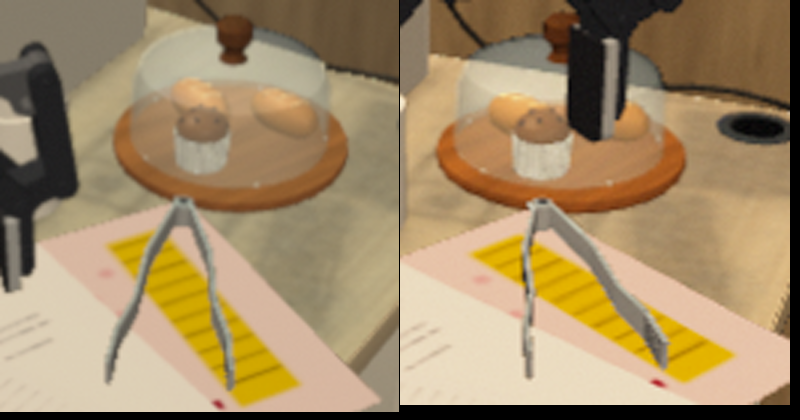

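Crop: knob centre is at scene (353.3,186.5) and side (349,199.3). The muffin stands in front left, the tongs have their pivot near the board and the jaws towards the robot's left. Next I'll compute the bystanders and the board circle.

```bash
python3 - <<'E'
from h import *
c=cam('scene');d=cam('side')
print('knob',tri(c,(353.3,186.5),d,(349,199.3)),onz(c,[(353.3,186.5)],107),onz(d,[(349,199.3)],107))
for n,cc,roi in(('scene',c,(195,255,300,400)),('side',d,(225,262,300,395))):
    im=cv2.imread(f'pics/{n}0.png');h=cv2.cvtColor(im,cv2.COLOR_BGR2HSV)
    m=np.zeros(h.shape[:2],np.uint8);r=roi
    m[r[0]:r[1],r[2]:r[3]]=cv2.inRange(h,(3,120,60),(18,255,255))[r[0]:r[1],r[2]:r[3]]
    ys,xs=np.nonzero(m);hull=cv2.convexHull(np.c_[xs,ys].astype(np.int32))[:,0]
    P=onz(cc,hull,10)[:,:2].astype(np.float32)
    print(n,len(xs),cv2.minEnclosingCircle(P))
print('side: mug, standbase L,R,front, tape far,near; black staplers',onz(d,[(279,268),(197,283),(238,281),(215,285),(328,335),(270,415),(155,300),(180,265)],0).round().tolist())
print('scene: cup, tape far', onz(c,[(125,375),(275,345),(200,415),(195,262),(235,300)],0).round().tolist())
E
```

```text
knob (array([536.77665075, 102.16394902, 104.38339768]), np.float64(1.5813619561084198)) [[531.93965741 106.39855855 107.        ]] [[534.04164006 107.25181068 107.        ]]
scene 1246 ((536.9741821289062, 63.20738983154297), 142.99099731445312)
side 1914 ((522.3278198242188, 101.59455871582031), 109.25364685058594)
side: mug, standbase L,R,front, tape far,near; black staplers [[574.0, 294.0, 0.0], [654.0, 439.0, 0.0], [599.0, 384.0, 0.0], [621.0, 422.0, 0.0], [360.0, 415.0, 0.0], [316.0, 597.0, -0.0], [663.0, 527.0, 0.0], [741.0, 414.0, 0.0]]
scene: cup, tape far [[453.0, 656.0, 0.0], [361.0, 438.0, 0.0], [316.0, 604.0, 0.0], [644.0, 423.0, 0.0], [496.0, 425.0, 0.0]]
```

drive_tool([
  [[26,-46,0],[0,0,0],100],
  [[26,-46,0],[0,0,0],100],
  [[26,-46,0],[0,0,0],100],
  [[26,-46,0],[0,0,0],100],
  [[26,-46,0],[0,0,0],100],
  [[26,-46,0],[0,0,0],100],
  [[26,-46,0],[0,0,0],100],
  [[26,-46,0],[0,0,0],100],
  [[26,-46,-20],[0,0,0],100],
  [[32,-45,-30],[0,0,0],100],
])

```text
clock: 1.4
eef_pos: [534.5, 104.7, 182.0]
ee_rot: [[-0.904, 0.428, 0.003], [0.428, 0.904, 0.0], [-0.002, 0.002, -1.0]]
ft_force: [1.2, 0.8, 0.7]
grip_width: 1.0
grip_force: 0.0
```

```bash
python3 - <<'E'
from h import *
s=state();print(s['eef_pos'],s['ft_force'],s['joint_positions'])
c=cam('wrist');cv2.imwrite('pics/w1.png',grab_frame('wrist')[:,:,::-1])
print(proj(c,[[533,106,107],[533,106,118],s['eef_pos']]))
E
```

```text
[534.51467573 104.71396833 181.96555939] [1.18976703 0.77627437 0.67884678] [ 7.46515677e-02  1.64727042e-01 -2.73970307e-01  1.12920385e+00
  1.95806048e-04  5.16495370e-01]
[[317.70496572 245.18852662]
 [317.71348919 249.96303808]
 [316.68732933 294.41406921]]
```

View pics/w1.png

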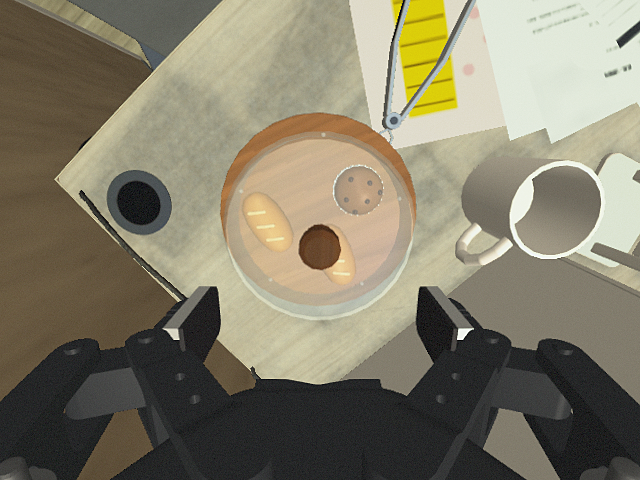

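Wrist view: knob top is at (320,247), muffin at (358,190), side roll at (268,222), tongs pivot at (394,121), and the mug on the right at about (550,210).

```bash
python3 - <<'E'
from h import *
c=cam('wrist')
print('knob',onz(c,[(320,247)],118).round(1))
print('muffin',onz(c,[(358,190)],42).round(1))
print('rollside',onz(c,[(268,222),(255,195),(282,248)],29).round(1), 'rollback',onz(c,[(343,265)],29).round())
print('board L,R,T',onz(c,[(221,205),(417,205),(322,113)],14).round(1))
print('pivot',onz(c,[(394,121)],22).round(1), 'arms',onz(c,[(405,0),(470,0),(388,90),(415,90)],20).round(1))
E
```

```text
knob [[531.6 103.2 118. ]]
muffin [[521.  143.7  42. ]]
rollside [[514.5  59.6  29. ]
 [487.9  60.5  29. ]
 [541.7  59.8  29. ]] rollback [[581. 104.  29.]]
board L,R,T [[482.8  23.6  14. ]
 [562.  189.5  14. ]
 [450.1 144.1  14. ]]
pivot [[483.2 196.8  22. ]] arms [[400.  242.2  20. ]
 [421.8 290.8  20. ]
 [457.8 202.4  20. ]
 [467.5 223.2  20. ]]
```

drive_tool([
  [[0,1,-40],[0,0,0],100],
  [[0,1,-35],[0,0,0],100],
  [[0,0,-10],[0,0,0],100],
  [[0,0,-5],[0,0,0],100],
])

```text
clock: 1.95
eef_pos: [533.1, 108.3, 91.4]
ee_rot: [[-0.904, 0.427, -0.0], [0.427, 0.904, -0.0], [0.0, -0.0, -1.0]]
ft_force: [-0.2, 0.5, 0.8]
grip_width: 1.0
grip_force: 0.0
```

drive_tool([
  [[-1.5,-5,-2],[0,0,0],100],
  [[0,0,0],[0,0,0],25],
  [[0,0,0],[0,0,0],10],
  [[0,0,0],[0,0,0],0],
  [[0,0,0],[0,0,0],0],
  [[0,0,0],[0,0,0],0],
  [[0,0,0],[0,0,0],0],
], newtons=60)

```text
clock: 2.82
eef_pos: [532.5, 103.8, 90.2]
ee_rot: [[-0.904, 0.427, 0.002], [0.427, 0.904, 0.001], [-0.001, 0.002, -1.0]]
ft_force: [1.5, 4.5, 5.8]
grip_width: 0.313
grip_force: 58.9
```

drive_tool([
  [[0,0,4],[0,0,0],0],
  [[0,0,10],[0,0,0],0],
  [[0,0,20],[0,0,0],0],
  [[0,0,25],[0,0,0],0],
  [[0,0,25],[0,0,0],0],
  [[0,0,25],[0,0,0],0],
  [[-5,10,8],[0,0,0],0],
])

```text
clock: 3.7
eef_pos: [527.3, 112.9, 208.1]
ee_rot: [[-0.903, 0.429, 0.002], [0.429, 0.903, -0.0], [-0.002, 0.001, -1.0]]
ft_force: [-0.0, 0.5, -2.2]
grip_width: 0.307
grip_force: 59.2
```

drive_tool([
  [[-15,30,0],[0,0,0],0],
  [[-20,40,0],[0,0,0],0],
  [[-20,40,0],[0,0,0],0],
  [[-20,40,0],[0,0,0],0],
  [[-10,40,0],[0,0,0],0],
  [[10,40,0],[0,0,0],0],
  [[15,40,0],[0,0,0],0],
  [[15,40,0],[0,0,0],0],
  [[15,36,0],[0,0,0],0],
  [[3,10,0],[0,0,0],0],
])

```text
clock: 4.95
eef_pos: [498.9, 470.9, 204.5]
ee_rot: [[-0.905, 0.426, -0.002], [0.426, 0.905, -0.001], [0.001, -0.002, -1.0]]
ft_force: [-0.8, -0.6, -2.6]
grip_width: 0.312
grip_force: 59.5
```

```bash
python3 - <<'E'
from h import *
s=state();print(s['eef_pos'],s['grip_width'],s['grip_force'],s['ft_force'])
a=cv2.resize(grab_frame('scene')[150:450,100:420,::-1],(400,375));b=cv2.resize(grab_frame('wrist')[:,:,::-1],(400,300))
o=np.zeros((375,800,3),np.uint8);o[:,:400]=a;o[:300,400:]=b
cv2.imwrite('pics/c2.png',o)
c=cam('wrist');e=s['eef_pos'];t=np.linspace(0,2*np.pi,9)
E
```

```text
[498.88817719 470.90192667 204.54402058] 0.31167982303788416 59.52996921510021 [-0.84744156 -0.56883236 -2.61997217]
```

View pics/c2.png

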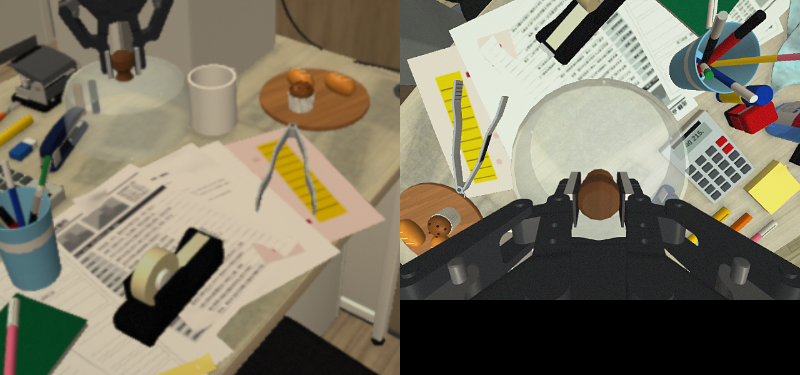

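The dome hangs level from the knob. In the wrist view the calculator's left edge is at about (424,240) px and the tape dispenser's foot at (232,75). I'll check clearances to these.

```bash
python3 - <<'E'
from h import *
c=cam('wrist');e=np.array([500,471,0])
for n,p in dict(calcL=(424,240),calcT=(480,184),disp=(232,90),disp2=(300,70),blue=(444,330),cupfoot=(490,140)).items():
    P=onz(c,[p],0)[0];print(n,P.round(),np.linalg.norm((P-e)[:2]).round())
d=cam('side');print(onz(d,[(238,281),(215,285),(197,283),(148,303),(172,280)],0).round()[:,:2].tolist())
E
```

```text
calcL [575. 562.   0.] 118.0
calcT [543. 638.   0.] 172.0
disp [351. 445.  -0.] 152.0
disp2 [363. 514.   0.] 143.0
blue [690. 545.   0.] 204.0
cupfoot [504. 662.   0.] 191.0
[[599.0, 384.0], [621.0, 422.0], [654.0, 439.0], [664.0, 541.0], [701.0, 463.0]]
```

drive_tool([
  [[0,0,-15],[0,0,0],0],
  [[0,0,-30],[0,0,0],0],
  [[0,0,-30],[0,0,0],0],
  [[0,0,-25],[0,0,0],0],
  [[0,0,-15],[0,0,0],0],
  [[0,0,-7],[0,0,0],0],
  [[0,0,-3],[0,0,0],0],
  [[0,0,0],[0,0,0],0],
])

```text
clock: 6.05
eef_pos: [500.1, 469.6, 82.3]
ee_rot: [[-0.904, 0.428, 0.001], [0.428, 0.904, 0.001], [-0.001, 0.001, -1.0]]
ft_force: [0.1, 0.0, -1.4]
grip_width: 0.308
grip_force: 59.5
```

drive_tool([
  [[0,0,-3],[0,0,0],0],
  [[0,0,-2],[0,0,0],0],
  [[0,0,-1],[0,0,0],0],
  [[0,0,0],[0,0,0],0],
])

```text
clock: 6.55
eef_pos: [500.0, 469.8, 76.3]
ee_rot: [[-0.904, 0.427, 0.001], [0.427, 0.904, 0.001], [-0.0, 0.001, -1.0]]
ft_force: [0.6, 0.2, 2.3]
grip_width: 0.308
grip_force: 59.9
```

drive_tool([
  [[0,0,-0.5],[0,0,0],0],
  [[0,0,0],[0,0,0],40],
  [[0,0,0],[0,0,0],60],
  [[0,0,0],[0,0,0],90],
  [[0,0,0],[0,0,0],100],
  [[0,0,0],[0,0,0],100],
  [[0,0,25],[0,0,0],100],
  [[0,0,40],[0,0,0],100],
  [[0,0,40],[0,0,0],100],
  [[-10,-30,20],[0,0,0],100],
])

```text
clock: 7.8
eef_pos: [491.4, 441.2, 203.1]
ee_rot: [[-0.905, 0.426, 0.005], [0.426, 0.905, 0.004], [-0.003, 0.005, -1.0]]
ft_force: [-0.3, -0.6, 0.2]
grip_width: 1.0
grip_force: 0.0
```

drive_tool([
  [[-15,-36,0],[0,0,-0.11],100],
  [[-15,-36,10],[0,0,-0.11],100],
  [[-15,-36,10],[0,0,-0.12],100],
  [[-15,-36,10],[0,0,0],100],
  [[-13,-33,10],[0,0,0],100],
  [[0,0,0],[0,0,0],100],
])

```text
clock: 8.55
eef_pos: [416.1, 260.9, 241.0]
ee_rot: [[-0.708, 0.706, 0.001], [0.706, 0.708, 0.0], [-0.001, 0.001, -1.0]]
ft_force: [0.5, 0.8, 0.2]
grip_width: 0.996
grip_force: 0.0
```

```bash
python3 - <<'E'
from h import *
s=state();print(s['eef_pos'],s['joint_positions'].round(3))
c=cam('wrist');im=grab_frame('wrist');cv2.imwrite('pics/w3.png',im[:,:,::-1])
a=im[:,:,::-1].copy()
cv2.imwrite('pics/w3v.png',cv2.resize(a,(800,600)))
E
```

```text
[416.08718749 260.87025788 241.04348027] [ 0.428  0.032 -0.294  1.244 -0.     1.212]
```

View pics/w3v.png

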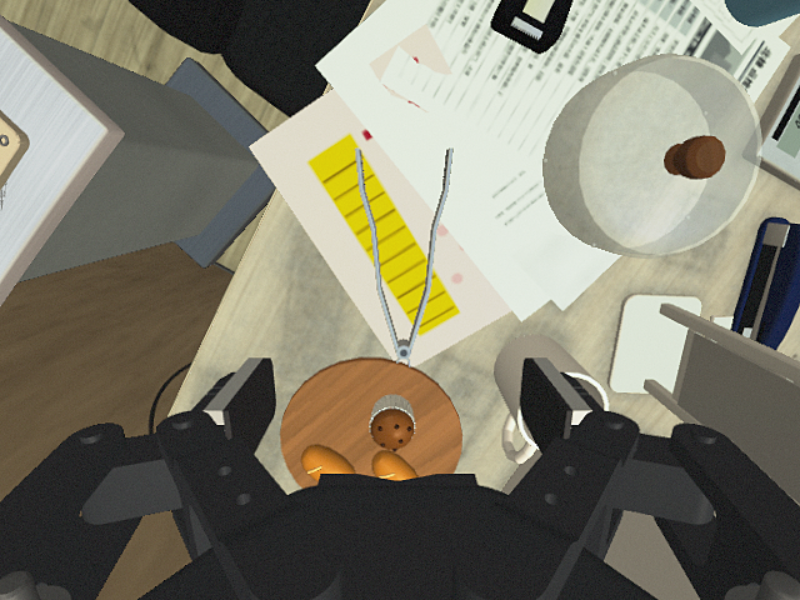

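Wrist view (at 800 px scale): jaw tips are at (359,150) and (449,150), pivot at (403,352), tail end at (405,363). Muffin top is at (393,428), and the dome stands upright.

```bash
python3 - <<'E'
from h import *
c=cam('wrist');f=lambda p,z:onz(c,np.array(p,float)/1.25,z)
t=f([(359,150),(449,150)],20);p=f([(403,352)],20)[0];tl=f([(405,365)],20)[0]
m=t.mean(0);print('tips',t.round(1),'gap',np.linalg.norm(t[0]-t[1]),'pivot',p.round(1),'tail',tl.round(1))
v=m-p;L=np.linalg.norm(v);v/=L;print('L',L,'az',np.degrees(np.arctan2(v[1],v[0])),'dist tip-tail',np.linalg.norm(m-tl))
print('origin from tip',(m-96*v).round(1),'from pivot',(p+90*v).round(1))
print('widths at',[(np.linalg.norm(q[0]-q[1]).round(1),q.mean(0).round(1),((q.mean(0)-p)@v).round()) for q in (f([(378,250),(432,250)],20),f([(374,230),(437,230)],20))])
print('muffin foot/top',f([(391,405)],14).round(1),f([(392,428)],55).round(1))
print('board edges',f([(281,437),(463,437),(372,357)],14).round(1))
E
```

```text
tips [[326.5 306.8  20. ]
 [379.6 360.3  20. ]] gap 75.35776118899021 pivot [481.5 205.6  20. ] tail [492.3 197.5  20. ]
L 181.34485333780353 az 135.10743384242483 dist tip-tail 194.70907297197581
origin from tip [421.  265.8  20. ] from pivot [417.7 269.1  20. ]
widths at [(np.float64(47.8), array([413.7, 274.9,  20. ]), np.float64(97.0)), (np.float64(55.1), array([401.5, 287.6,  20. ]), np.float64(115.0))]
muffin foot/top [[515.5 155.3  14. ]] [[516.5 156.4  55. ]]
board edges [[462.1  48.4  14. ]
 [593.8 181.5  14. ]
 [465.9 179.   14. ]]
```

drive_tool([
  [[3.5,6.5,-50],[0,0,0],100],
  [[0,0,-60],[0,0,0],100],
  [[0,0,-60],[0,0,0],100],
  [[0,0,-40],[0,0,0],100],
  [[0,0,-15],[0,0,0],100],
  [[0,0,-8],[0,0,0],100],
  [[0,0,0],[0,0,0],100],
])

```text
clock: 9.48
eef_pos: [421.1, 269.4, 7.7]
ee_rot: [[-0.71, 0.704, 0.002], [0.704, 0.71, 0.001], [-0.001, 0.002, -1.0]]
ft_force: [-0.4, -0.3, -0.2]
grip_width: 0.999
grip_force: 0.0
```

drive_tool([
  [[-1,-1,-2],[0,0,0],75],
  [[0,0,-2],[0,0,0],65],
  [[0,0,0],[0,0,0],60],
  [[0,0,0],[0,0,0],56],
  [[0,0,0],[0,0,0],56],
  [[0,0,0],[0,0,0],56],
  [[0,0,0],[0,0,0],56],
], newtons=40)

```text
clock: 10.35
eef_pos: [420.2, 268.8, 4.7]
ee_rot: [[-0.709, 0.705, 0.002], [0.705, 0.709, 0.003], [0.0, 0.003, -1.0]]
ft_force: [-1.8, -0.2, 7.6]
grip_width: 0.562
grip_force: 9.1
```

drive_tool([
  [[0,0,3],[0,0,0],56],
  [[0,0,10],[0,0,0],55],
  [[0,0,20],[0,0,0],55],
  [[0,0,30],[0,0,0],55],
  [[0,0,30],[0,0,0],55],
  [[0,0,20],[0,0,0],55],
  [[0,0,0],[0,0,0],55],
])

```text
clock: 11.22
eef_pos: [420.6, 268.4, 118.0]
ee_rot: [[-0.71, 0.705, 0.004], [0.705, 0.71, 0.002], [-0.002, 0.004, -1.0]]
ft_force: [0.2, 0.0, -0.6]
grip_width: 0.552
grip_force: 6.5
```

```bash
python3 - <<'E'
from h import *
s=state();print(s['eef_pos'],s['grip_width'],s['grip_force'],s['ft_force'])
a=cv2.resize(grab_frame('side')[150:360,220:440,::-1],(400,382));b=cv2.resize(grab_frame('wrist')[:,:,::-1],(400,300))
o=np.zeros((382,800,3),np.uint8);o[:,:400]=a;o[:300,400:]=b
cv2.imwrite('pics/c4.png',o)
E
```

```text
[420.61607129 268.38394564 118.00157621] 0.5518795495555229 6.492894388502464 [ 0.23071887  0.02676594 -0.55126353]
```

View pics/c4.png

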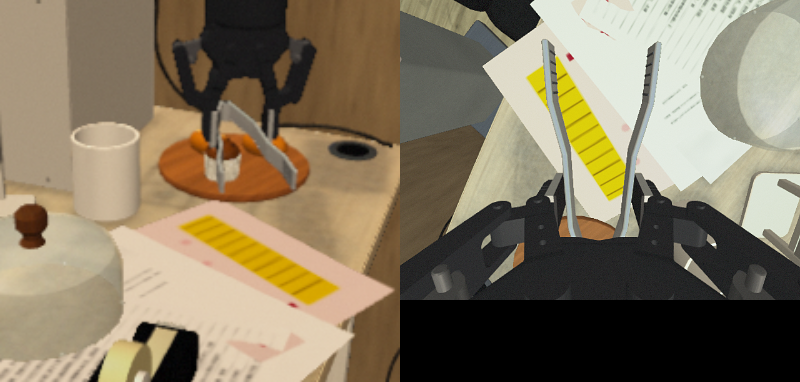

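The tongs are held level. In the wrist view their jaw tips are at about (232,66) and (410,70) px.

```bash
python3 - <<'E'
from h import *
s=state();c=cam('wrist')
t=onz(c,[(232,67),(410,70)],133);R=s['ee_rot'];print(((t-s['eef_pos'])@R).round(1))
# desired tool pose: muffin M, approach azimuth
for M in ((521,144),(516,156),(519,150)):
  for az in (0,20): 
    a=np.radians(az);print(M,az,(np.array(M)-80*np.array([np.cos(a),np.sin(a)])).round())
E
```

```text
[[ 94.4 -30.  -17.3]
 [ 93.5  32.6 -17.4]]
(521, 144) 0 [441. 144.]
(521, 144) 20 [446. 117.]
(516, 156) 0 [436. 156.]
(516, 156) 20 [441. 129.]
(519, 150) 0 [439. 150.]
(519, 150) 20 [444. 123.]
```

drive_tool([
  [[0,0,10],[0,0,0.05],55],
  [[0,0,10],[0,0,0.1],55],
  [[0,0,0],[0,0,0.15],55],
  [[0,0,0],[0,0,0.15],55],
  [[0,0,0],[0,0,0.15],55],
  [[0,0,0],[0,0,0.15],55],
  [[0,0,0],[0,0,0.15],55],
  [[0,0,0],[0,0,0.15],55],
  [[0,0,0],[0,0,0.15],55],
  [[0,0,0],[0,0,0.15],55],
])

```text
clock: 12.58
eef_pos: [417.8, 267.1, 134.2]
ee_rot: [[-0.84, -0.542, -0.003], [-0.542, 0.84, -0.002], [0.003, 0.0, -1.0]]
ft_force: [-0.4, 0.1, -1.0]
grip_width: 0.553
grip_force: 6.5
```

drive_tool([
  [[2,-10,0],[0,0,0.15],55],
  [[2,-10,0],[0,0,0.15],55],
  [[2,-10,0],[0,0,0.15],55],
  [[2,-10,0],[0,0,0.15],55],
  [[2,-10,0],[0,0,0.15],55],
  [[2,-10,0],[0,0,0.15],55],
  [[2,-10,0],[0,0,0.15],55],
  [[2,-10,0],[0,0,0.15],55],
  [[2,-10,0],[0,0,0.15],55],
  [[0,-14,0],[0,0,0.15],55],
])

```text
clock: 13.82
eef_pos: [435.9, 163.2, 134.3]
ee_rot: [[0.482, -0.876, -0.003], [-0.876, -0.482, -0.001], [-0.001, 0.003, -1.0]]
ft_force: [-0.0, -0.6, -1.3]
grip_width: 0.549
grip_force: 6.5
```

drive_tool([
  [[0,0,0],[0,0,0.15],55],
  [[0,0,0],[0,0,0.15],55],
  [[0,0,0],[0,0,0.15],55],
  [[0,0,0],[0,0,0.15],55],
  [[0,0,0],[0,0,0.15],55],
  [[0,0,0],[0,0,0.1],55],
  [[0,0,0],[0,0,0.05],55],
  [[0,0,0],[0,0,0],55],
])

```text
clock: 14.82
eef_pos: [435.9, 163.4, 134.6]
ee_rot: [[0.985, -0.173, -0.003], [-0.173, -0.985, -0.001], [-0.003, 0.001, -1.0]]
ft_force: [0.8, 0.4, -1.2]
grip_width: 0.556
grip_force: 6.5
```

```bash
python3 - <<'E'
from h import *
s=state();print(s['eef_pos'],s['joint_positions'].round(3),s['grip_width'],s['grip_force'],s['ft_force'])
cv2.imwrite('pics/w5.png',grab_frame('wrist')[:,:,::-1])
E
```

```text
[435.8875441  163.44627757 134.55939351] [ 0.22   0.072 -0.489  1.013  0.    -2.748] 0.5562506998496057 6.534985746257007 [ 0.76084785  0.38317658 -1.19921638]
```

View pics/w5.png

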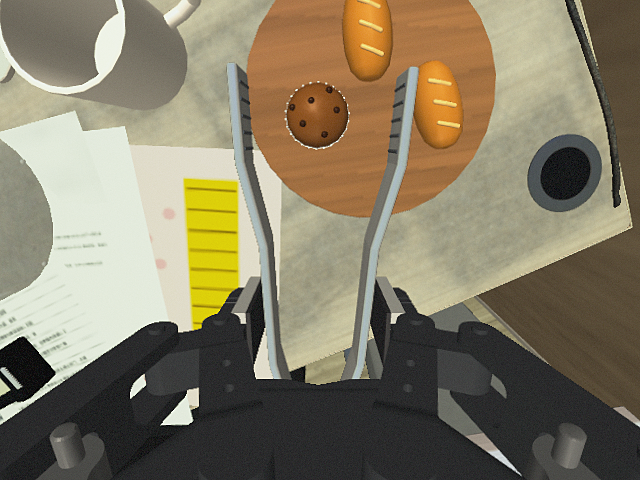

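The muffin is between the open jaws, its rim centred at (317,116). The jaw tips are at (233,68) and (412,70). The side roll's near edge is at (415,100) and the back roll's end at (367,80).

```bash
python3 - <<'E'
from h import *
s=state();c=cam('wrist');R=s['ee_rot'];e=s['eef_pos']
M=onz(c,[(317,116)],42)[0];print('muffin',M.round(1),'tool',((M-e)@R).round(1))
for n,p,z in(('rollside edge',(415,100),30),('rollback end',(367,80),29),('boardbottom',(370,217),14),('muf rim l',(285,116),42),('muf rim r',(349,116),42)):
  P=onz(c,[p],z)[0];print(n,P.round(1),((P-e)@R).round(1))
t=onz(c,[(233,66),(412,68)],149);print('tips',((t-e)@R).round(1))
E
```

```text
muffin [520.9 149.6  42. ] tool [86.1 -1.2 92.6]
rollside edge [521.   79.3  30. ] [ 98.5  68.  104.6]
rollback end [539.8 110.9  29. ] [111.5  33.7 105.6]
boardbottom [439.1 120.2  14. ] [ 10.7  42.  120.8]
muf rim l [524.7 170.9  42. ] [ 86.2 -22.8  92.6]
muf rim r [517.2 128.3  42. ] [86.2 20.5 92.6]
tips [[ 93.9 -31.1 -14.5]
 [ 93.4  33.2 -14.4]]
```

drive_tool([
  [[5,1.5,0],[0,0,0],55],
  [[0,0,0],[0,0,0],55],
  [[0,0,-15],[0,0,0],55],
  [[0,0,-25],[0,0,0],55],
  [[0,0,-25],[0,0,0],55],
  [[0,0,-20],[0,0,0],55],
  [[0,0,-10],[0,0,0],55],
  [[0,0,-3],[0,0,0],55],
  [[0,0,0],[0,0,0],55],
])

```text
clock: 16.0
eef_pos: [442.4, 165.3, 38.2]
ee_rot: [[0.985, -0.173, 0.001], [-0.173, -0.985, 0.0], [0.001, -0.0, -1.0]]
ft_force: [0.4, -0.3, 0.0]
grip_width: 0.552
grip_force: 6.5
```

```bash
python3 - <<'E'
from h import *
s=state();print(s['eef_pos'],s['grip_width'],s['grip_force'],s['ft_force'])
b=cv2.resize(grab_frame('wrist')[:,:,::-1],(400,300));a=cv2.resize(grab_frame('side')[180:300,290:430,::-1],(400,343))
o=np.zeros((343,800,3),np.uint8);o[:,:400]=a;o[:300,400:]=b
cv2.imwrite('pics/c6.png',o)
E
```

```text
[442.39041827 165.31855115  38.20031998] 0.5515138360515248 6.533201857237145 [ 0.40920335 -0.26267766  0.00992708]
```

View pics/c6.png

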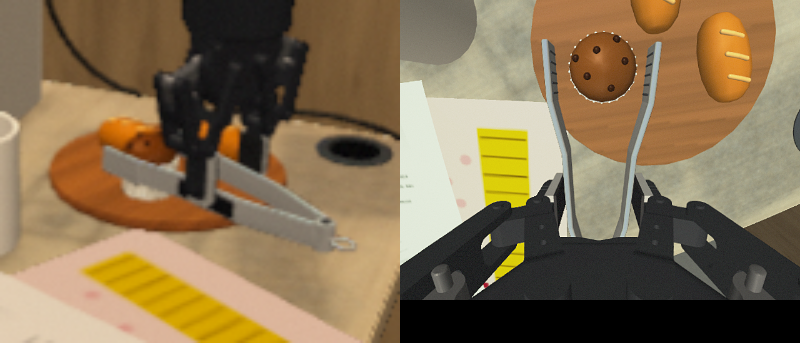

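The jaws straddle the muffin, centred and clear of both rolls. Closing now.

drive_tool([
  [[0,0,0],[0,0,0],51],
  [[0,0,0],[0,0,0],47],
  [[0,0,0],[0,0,0],43],
  [[0,0,0],[0,0,0],39],
  [[0,0,0],[0,0,0],30],
  [[0,0,0],[0,0,0],20],
  [[0,0,0],[0,0,0],10],
  [[0,0,0],[0,0,0],10],
], newtons=45)

```text
clock: 17.1
eef_pos: [442.3, 165.2, 38.1]
ee_rot: [[0.985, -0.173, 0.0], [-0.173, -0.985, -0.0], [0.0, -0.0, -1.0]]
ft_force: [1.1, 0.2, 1.8]
grip_width: 0.422
grip_force: 44.6
```

drive_tool([
  [[0,0,2],[0,0,0],10],
  [[0,0,6],[0,0,0],10],
  [[0,0,15],[0,0,0],10],
  [[0,0,25],[0,0,0],10],
  [[0,0,30],[0,0,0],10],
  [[0,0,30],[0,0,0],10],
  [[0,0,30],[0,0,0],10],
  [[0,0,20],[0,0,0],10],
  [[0,0,7],[0,0,0],10],
  [[0,0,0],[0,0,0],10],
])

```text
clock: 18.35
eef_pos: [442.1, 165.3, 203.4]
ee_rot: [[0.985, -0.172, 0.001], [-0.172, -0.985, 0.0], [0.001, -0.0, -1.0]]
ft_force: [0.2, -0.2, -2.6]
grip_width: 0.416
grip_force: 45.0
```

```bash
python3 - <<'E'
from h import *
s=state();print(s['eef_pos'],s['grip_width'],s['grip_force'],s['ft_force'])
b=cv2.resize(grab_frame('wrist')[:,:,::-1],(400,300));a=cv2.resize(grab_frame('side')[110:310,220:450,::-1],(400,348))
o=np.zeros((348,800,3),np.uint8);o[:,:400]=a;o[:300,400:]=b
cv2.imwrite('pics/c7.png',o)
E
```

```text
[442.11798705 165.26434723 203.3905659 ] 0.4155916843545145 45.024935603141785 [ 0.19031465 -0.16984207 -2.60029138]
```

View pics/c7.png

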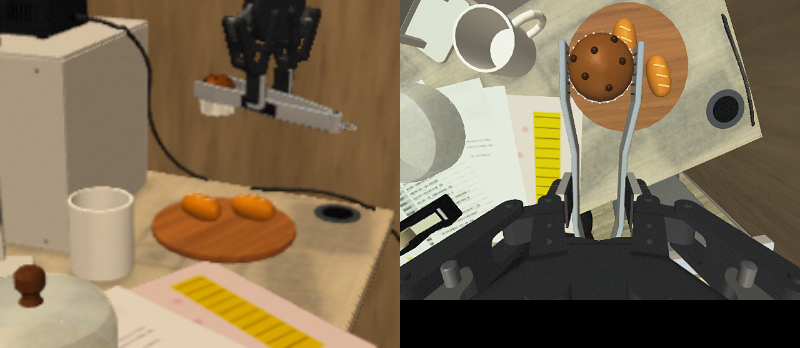

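The muffin hangs upright in the jaws, about 18 cm up. The rolls, mug and dome are all in place, so I'm handing in.

```bash
python3 -c "
from rig import *
print(finish_job())"
```

```text
the job is handed in; nothing more can be done
None
```

The job is handed in, with no verdict reported back: at the last look the dome stood upright on clear desk, and the tongs held the muffin upright about 18 cm up, with the rolls and mug in place.

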